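Press a locating pin into the blind hole of a sprung pump-fixture block

TASK

Lift the slimmer of the two locating pins out of its stand, feel for the plain blind hole in the top of the spring-mounted block in the nest, and press the pin gently straight in (never harder than about 25 N) until it is fully home, its collar flat on the block. Let go and leave it standing there; leave the thicker pin and the other things where they are.

Things in the scene. Friction and masses are not known exactly. Their poses are not given: they have to be found in the camera images.
- slim_pin: The pin to fit, upright, 0.09 kg steel: round shank 12 mm wide, 38 mm long, flat unchamfered end; above it a round collar 28 mm wide, 4 mm thick; then a dark square grip 18x18 mm, 36 mm tall. Origin at the centre of the shank's lower end, z up the pin: collar underside at 38 mm, grip from 42 to 78 mm, its flats facing x and y. Hangs by its collar in either place of the stand.
- thick_pin: The other pin, of the same heights and layout but with an 18 mm shank and a 26x26 mm square grip; it fits no hole but the stand's. Leave it hanging in the stand.
- pin_stand: Fixed stand: bare metal plate 54x150 mm whose top is 58 mm above the table, on two end legs, with two through holes 20 mm wide at y = +40 and -40 mm. Pins hang in the holes by the collar. Origin on the table under its centre, y along its length.
- nest: Fixed nest: grey base plate 124x124x8 mm with a square frame, 100x100 mm outside, 80x80 mm inside, top 42 mm above the table. A steel-grey metal block 60x60 mm, 52 mm tall, sides parallel to the frame, is clamped in its pocket. Origin on the table under the nest's centre, z up. More than 30 N between pin and block (or nest) spoils the job.
- mark (a point): Point over the nest's centre at the height of the unloaded block's top, 68 mm above the table. The block was clamped by hand, so its centre, and with it the hole's mouth, is off this point by up to 5 mm in nest x and up to 5 mm in nest y; it stays so. The hole: vertical, round, blind, 13 mm wide, no chamfer, in the centre of the block's top.
- magazine: Bystander: black pump magazine 19x99x38 mm lying near the nest. Origin at its underside centre.
- vial: Bystander: 20 ml glass vial with a white cap, 27 mm wide, 60 mm tall. Origin at its underside centre.
- timer: Bystander: bench timer 66x60x20 mm on its back. Origin at its underside centre.
- tip_box: Bystander: lidded box of pipette tips 102x70x57 mm. Origin at its underside centre.
- beaker: Bystander: clear beaker 57 mm wide, 70 mm tall. Origin at its underside centre.
- spanner: Bystander: small steel spanner 141 mm long lying flat on the table. Origin at its underside centre.
- pocket (a point): Nest centre at the height of the unloaded block's underside (16 mm). The block is carried on springs: it starts to sink at about 3.5 N, then 1.5 N per mm, to a hard stop 6 mm down, and rises again when let go. In its hole a friction plug lies 20 mm below the top; the pin must push it 18 mm deeper, with about 6 N, before the collar meets the block.
Mind the look-alikes: they are no part of the job. What is shaped like the nest but pink is not meant.

How it is judged:
By the outcome, as a careful person would: the job done as asked, in the order asked, and still so for the second after the job is handed in, with the robot touching nothing.
It also fails if it takes over 67 s, if anything falls off the work surface, if the arm or the gripper's body presses on something with over 40 N, if the wrist force passes 120 N, or if a joint passes its speed limit or range.

ROBOT

A 6-joint arm with a two-finger parallel gripper is mounted at the origin on a cart in front of the work surface, level with it; the furniture and walls round the work are solid. World frame = base frame: x ahead of the robot, y to its left, z up, the work surface at z = 0. Lengths are in m, angles in rad, forces in N, time in s.
With the tool pointing down it reaches from about 0.4 to 0.825 m from the base axis. Payload 7 kg.
Tool frame: the origin (TCP) lies at the very end of the fingers, on their centre line; the grasp point (between the pads) lies 19 mm behind it; y points along the fingers, x is the direction in which the jaws open and shut, and the axes are right-handed (so a half turn about y gives the same grasp; the last joint's range is limited). The gripper opens to 88 mm and grips with 3 to 60 N. Pads are 19 mm wide; open, the fingers measure 130 mm over their backs; the gripper's body (78 mm by 193 mm) begins 47 mm behind the grasp point.
Start: joints at [-0.893, 0.359, 0.012, 0, -1.224, -0.288], TCP at [0.256, -0.624, 0.227] pointing down, gripper open.
Joint ranges: [-3.07, 3.07], [-1.43, 2.12], [-1.02, 1.25], [-3.03, 1.67], [-3.05, -0], [-3.03, 3.03]. Speed limits (rad/s): [2.39, 2.39, 3.01, 3.14, 3.14, 3.14].

INTERFACE

Orientations are given as [roll, pitch, yaw] about the fixed x, y, z axes, in that order (R = Rz(yaw) Ry(pitch) Rx(roll)).
In Python, from station import arm gives the robot as it stands.
- The arm moves only by the tool move_arm, never from a script. Its arguments are lists of equal length, an entry for each row: "jaw": the closure, from 0 (fully open) to 1 (shut); "offset": the shift along the tool's x, y, z in m, a list of three; "roll": the turn about the tool's y in rad. In form: {"jaw": [jaw, ...], "offset": [[dx, dy, dz], ...], "roll": [roll, ...]}. A call has 1 to 5 rows; each row shifts and turns the commanded pose from where the row before left it, along the tool's axes as they then stand; what a row does not reach is not made up. A row lasts 1/8 s, in which the tool goes at most 62.5 mm and 10.7 degrees, less where a joint would pass 70% of its speed; a pose out of reach is approached as far as the arm can. A call is refused whole if a number of a shift passes 0.0625 or a number of a turn 0.188, either way. A call with a gripper value outside its range is refused whole. The fingers move at their own pace and stop on an object; "grip_force" is the grip in N (left out, the last holds). Time passes only in rows, so rows that do not move let the fingers close. It gives the time, the measured TCP pose, the force and the opening at its end, in the units of the state.
- arm.get_state(): the state, without advancing time (a new reading comes with each control period).
- arm.grab_frame(name): name is "side" or "top" or "wrist"; returns a dict with "pixels" (384x512x3 uint8, blue, green, red), "fovy" (degrees; the focal length in pixels is half the picture's height over the tangent of half this angle, whatever the lens; pixels are square), "cx", "cy" (the principal point, pixels), "position" and "attitude" of the camera in the world; the wrist camera has in their place "hand_eye" (4x4, takes a point from camera to tool coordinates, whose origin is the TCP and whose axes are the tool frame's). Camera axes: x right, y down, z forward; pixel columns grow to the right and rows downward; lengths in m; the calibration is good to about 2 mm. A picture is of the moment at which its call begins: read the wrist's pose just before it. There is no depth.
- arm.job_done(): hands the job in, once; it reports no verdict.
Trained networks look in a picture, given as the dict that the camera call returned (one of the last four; its "shot" number tells which), for a name from the list of things; names that differ only in an ending like _2 or _b are one class to them, and where a whole thing is asked for, a point or a joint stands for the part that bears it (a point fixed in the world has none). Each returns a list of dicts, best first, with "p" (0 to 1); they miss things now and then, are a little off and sometimes report something else, mostly with a low value. They report only what shows in the picture. A call takes as long as a camera call. They do not tell look-alikes from the thing itself.
- arm.recognise(picture, thing): "position" ([x, y, z] in m, in world coordinates, good to about 4 mm: the middle of the surface that is visible of it).
- arm.landmark_of(picture, thing): "position" ([x, y, z] in m, in world coordinates, good to about 4 mm: a listed point, or the origin of a listed thing).
The state is a dict: "t": time; "q": joint angles; "qd": joint speeds; "joint_efforts": joint torques, N m; "eef_pos": TCP position; "ee_rot": TCP orientation; "force": force on the tool from outside, world axes, zero at the start; "moment": the same for the moment, N m; "width": finger opening in m.
Only numpy, scipy, OpenCV 4.12 (cv2) and the standard library are available. Lean on these libraries where they do the work, as an engineer would, in place of code of your own. Each camera call takes 0.05 s, during which the arm holds its last target.

## Working session

There is one attempt and no reset: what is moved stays moved. The work goes in short steps, Python scripts to look and compute and a tool call to move; the robot and the scene stay as the last step left them, time stands still between calls to the robot, and variables do not carry over. Pictures are saved under pics/ and viewed, and the job is handed in when it is done.

Besides the shell and the picture viewer there is one more tool, called after "Call:" in YAML: its name, and indented under it one key for each argument. move_arm: Moves the arm, as the interface text tells. Its arguments: {"type":"object","properties":{"jaw":{"type":"array","items":{"type":"number"}},"offset":{"type":"array","items":{"type":"array","items":{"type":"number"}}},"roll":{"type":"array","items":{"type":"number"}},"grip_force":{"type":"number"}},"required":["jaw","offset","roll"]}

```bash
ls; mkdir -p pics
cat > h.py <<'E'
import numpy as np, cv2, json
from scipy.spatial.transform import Rotation as R
from station import arm
def T_tool(s):
    T=np.eye(4);T[:3,:3]=R.from_euler('xyz',s['ee_rot']).as_matrix();T[:3,3]=s['eef_pos'];return T
def rotm(a):
    a=np.array(a,float)
    if a.shape==(3,3):return a
    return R.from_euler('xyz',a).as_matrix()
def grab(n,fn=None):
    s=arm.get_state();f=arm.grab_frame(n)
    if n=='wrist': f['T']=T_tool(s)@np.array(f['hand_eye'])
    else:
        T=np.eye(4);T[:3,:3]=rotm(f['attitude']);T[:3,3]=f['position'];f['T']=T
    if fn: cv2.imwrite('pics/'+fn,f['pixels'])
    return f
def foc(f): return f['pixels'].shape[0]/2/np.tan(np.radians(f['fovy'])/2)
def proj(f,p):
    q=np.linalg.inv(f['T'])@np.append(p,1);F=foc(f);return np.array([f['cx']+F*q[0]/q[2],f['cy']+F*q[1]/q[2]])
def ray(f,uv):
    F=foc(f);d=f['T'][:3,:3]@np.array([(uv[0]-f['cx'])/F,(uv[1]-f['cy'])/F,1]);return f['T'][:3,3],d/np.linalg.norm(d)
def onz(f,uv,z):
    o,d=ray(f,uv);return o+d*(z-o[2])/d[2]
def tri(l):
    A=np.zeros((3,3));b=np.zeros(3)
    for f,uv in l:
        o,d=ray(f,uv);M=np.eye(3)-np.outer(d,d);A+=M;b+=M@o
    return np.linalg.solve(A,b)
E
python3 - <<'E'
from h import *
np.set_printoptions(precision=4,suppress=True)
s=arm.get_state();print({k:np.round(v,4).tolist() for k,v in s.items()})
for n in ['top','side','wrist']:
    f=grab(n,n+'0.png');print(n,f['fovy'],f['cx'],f['cy'],f.get('position'),f.get('attitude'),f['T'].tolist())
    for t in ['slim_pin','thick_pin','pin_stand','nest']:
        for k in ('recognise','landmark_of'):
            print(t,k,[(np.round(r['position'],4).tolist(),round(r['p'],2)) for r in getattr(arm,k)(f,t)])
    print('mark',[(np.round(r['position'],4).tolist(),round(r['p'],2)) for r in arm.landmark_of(f,'mark')])
E
```

```text
pics
{'t': 0.0, 'q': [-0.8929, 0.3594, 0.0111, -0.0004, -1.2241, -0.2881], 'qd': [-0.0012, 0.001, 0.0007, 0.0009, -0.0018, -0.0002], 'joint_efforts': [-0.0016, -58.2722, 29.3051, 6.997, 0.0067, -0.0002], 'eef_pos': [0.2563, -0.6239, 0.2256], 'ee_rot': [-1.5707, -0.0016, 1.9605], 'force': [0.7278, 1.2145, -0.4591], 'moment': [-0.0176, 0.0206, -0.0478], 'width': 0.0876}
top 50.6738329973385 248.88389616306674 190.48585664309968 [ 0.2245 -0.0649  1.4838] [-3.011  -0.0207 -1.5424] [[0.028385733259448476, -0.9910069789962508, 0.1307647419148139, 0.22448435685955026], [-0.9993832638954792, -0.030841162622659134, -0.01679031070890452, -0.06493331308998097], [0.020672251762744703, -0.13020748929615047, -0.9912712382280898, 1.4837783517956993], [0.0, 0.0, 0.0, 1.0]]
slim_pin recognise []
slim_pin landmark_of [([0.4261, 0.2471, 0.0199], 0.61)]
thick_pin recognise [([0.3977, 0.3203, 0.1], 0.41)]
thick_pin landmark_of [([0.3989, 0.324, 0.0186], 0.67), ([0.3602, -0.2228, 0.0005], 0.5)]
pin_stand recognise [([0.4039, 0.2789, 0.0626], 0.96)]
pin_stand landmark_of [([0.4126, 0.285, 0.0007], 0.65)]
n
[... 1134 characters left out ...]
69.15545466445062 259.75922936380385 191.08434270704063 None None [[-0.3809116635154716, 0.8910527919766125, 0.24684251357608727, 0.19111067787094058], [0.9246108815526763, 0.3667943688503282, 0.10274535850379188, -0.6519713569211477], [0.0010110945848722007, 0.2673701795084374, -0.9635933607063549, 0.3847662673853082], [0.0, 0.0, 0.0, 1.0]]
slim_pin recognise []
slim_pin landmark_of []
thick_pin recognise []
thick_pin landmark_of []
pin_stand recognise []
pin_stand landmark_of []
nest recognise [([0.4243, -0.6326, 0.0416], 0.92), ([0.4682, -0.3659, 0.0683], 0.52)]
nest landmark_of [([0.4438, -0.6301, -0.0051], 0.89)]
mark [([0.4444, -0.6259, 0.0734], 0.85), ([0.4667, -0.3585, 0.0688], 0.7)]
```

View pics/top0.png

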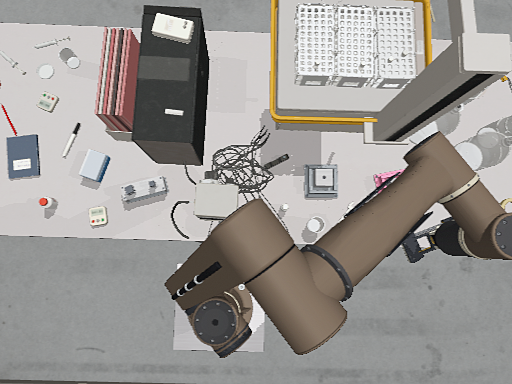

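View pics/side0.png

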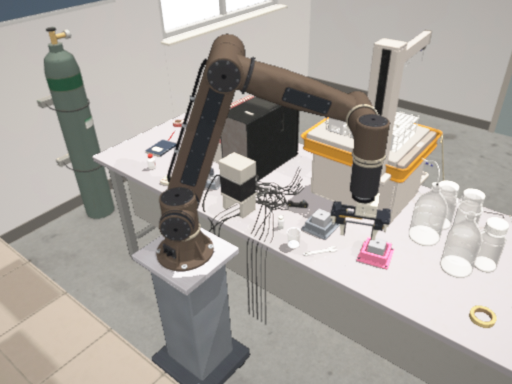

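View pics/wrist0.png

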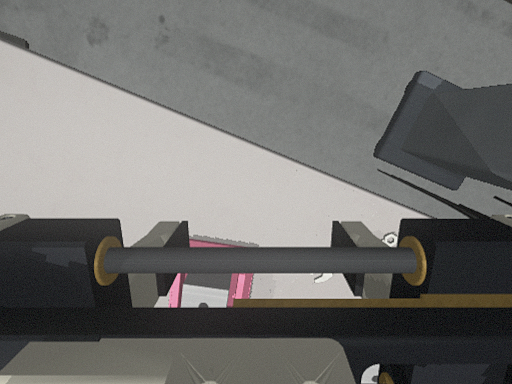

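Run:
```python
from h import *
np.set_printoptions(precision=4,suppress=True)
f=grab('top');g=grab('side')
I=f['pixels'];
a=cv2.resize(I[140:250,80:240],(800,550),interpolation=cv2.INTER_CUBIC);cv2.imwrite('pics/topz1.png',a)
a=cv2.resize(g['pixels'][90:270,150:410],(800,554),interpolation=cv2.INTER_CUBIC);cv2.imwrite('pics/sidez1.png',a)
for p in [(145,187),(130,190),(158,183),(215,200),(321,180),(205,160),(160,85)]: print(p,onz(f,p,0.06),onz(f,p,0.2))
for p in [[.2,.1,0],[.3,.1,0],[.41,.285,0.058],[.464,-.359,.068]]: print(p,proj(f,p),proj(g,p))
```

```text
(145, 187) [0.4133 0.2776 0.06  ] [0.3947 0.2439 0.2   ]
(130, 190) [0.401  0.3295 0.06  ] [0.3836 0.2907 0.2   ]
(158, 183) [0.429  0.2328 0.06  ] [0.4089 0.2035 0.2   ]
(215, 200) [0.3748 0.0294 0.06  ] [0.36   0.0201 0.2   ]
(321, 180) [ 0.458  -0.3452  0.06  ] [ 0.4351 -0.3176  0.2   ]
(205, 160) [0.5171 0.0707 0.06  ] [0.4884 0.0573 0.2   ]
(160, 85) [0.7904 0.2463 0.06  ] [0.7347 0.2157 0.2   ]
[0.2, 0.1, 0] [194.5717 249.2761] [201.7117 217.9025]
[0.3, 0.1, 0] [195.8311 221.5655] [216.9132 207.3516]
[0.41, 0.285, 0.058] [142.9776 187.9389] [203.8684 173.8567]
[0.464, -0.359, 0.068] [325.3317 178.1075] [320.9371 215.0075]
```

View pics/topz1.png

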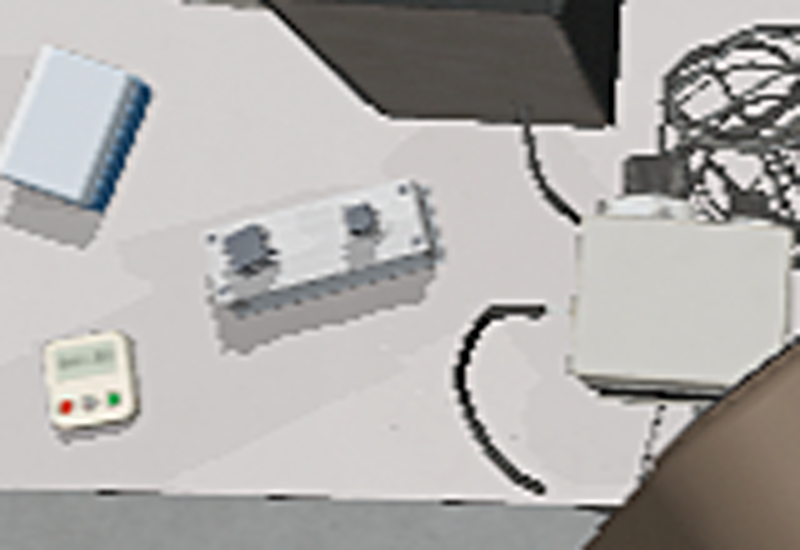

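View pics/sidez1.png

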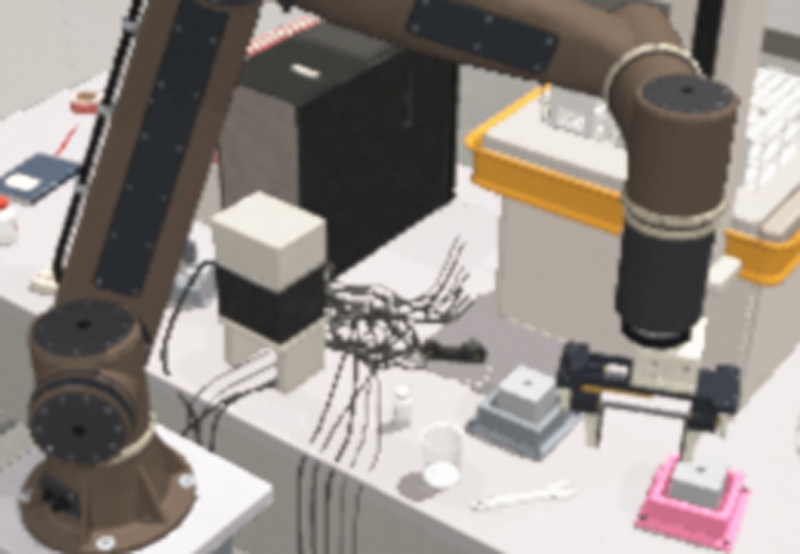

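Run:
```python
from h import *
np.set_printoptions(precision=4,suppress=True)
f=grab('top');g=grab('side')
b=onz(g,(242.6,217.7),0);print(b)
for z in (.15,.2,.25,.3): print(z,proj(g,[b[0],b[1],z]))
print('top corners z.. ')
for z in (.2,.25,.3):
  print(z,[onz(f,p,z) for p in [(196,215),(237,184),(196.6,183),(237,215)]])
# stand pins, refine
print(onz(f,(152,180.5),.078+.02),onz(f,(129,185),.098))
# big box near face top
for p in [(160,255),(300,100)]:pass
print('blackbox', onz(f,(203,163),0.3),onz(f,(134,140),0.0))
```

```text
[ 0.3126 -0.0458  0.    ]
0.15 [241.2182 190.1479]
0.2 [240.7302 180.4184]
0.25 [240.2276 170.3957]
0.3 [239.7095 160.0662]
top corners z.. 
0.2 [array([0.3105, 0.0782, 0.2   ]), array([ 0.4136, -0.0481,  0.2   ]), array([0.4127, 0.0809, 0.2   ]), array([ 0.3144, -0.0513,  0.2   ])]
0.25 [array([0.3072, 0.0726, 0.25  ]), array([ 0.4062, -0.0487,  0.25  ]), array([0.4054, 0.0752, 0.25  ]), array([ 0.3109, -0.0518,  0.25  ])]
0.3 [array([0.3038, 0.067 , 0.3   ]), array([ 0.3988, -0.0494,  0.3   ]), array([0.3981, 0.0695, 0.3   ]), array([ 0.3074, -0.0523,  0.3   ])]
[0.4316 0.2459 0.098 ] [0.4135 0.3235 0.098 ]
blackbox [0.4586 0.0533 0.3   ] [0.5968 0.3438 0.    ]
```

```bash
cat >> h.py <<'E'
def plan(target,yaw=None,step=0.055,dec=4):
    """print tool-axis offset & roll totals from measured pose"""
    s=arm.get_state();T=T_tool(s);d=T[:3,:3].T@(np.array(target)-T[:3,3])
    y0=np.arctan2(T[1,0],T[0,0]);r=0 if yaw is None else -((yaw-y0+np.pi)%(2*np.pi)-np.pi)
    n=int(max(np.ceil(np.max(np.abs(d))/step),np.ceil(abs(r)/0.17)))
    print('tool delta',np.round(d,4),'roll',round(r,4),'rows',n,'per row',np.round(d/n,dec),round(r/n,4))
def st():
    s=arm.get_state();print('t',round(s['t'],2),'pos',np.round(s['eef_pos'],4),'rot',np.round(s['ee_rot'],4),'F',np.round(s['force'],2),'w',round(s['width'],4))
E
python3 - <<'E'
from h import *
plan([.5,-.34,.27])
f=grab('top');print(onz(f,(365,125),0),onz(f,(383,143),0),onz(f,(272,118),0.25),onz(f,(272,118),0.),onz(f,(158,163.6),0),onz(f,(203,165.4),0))
E
```

```text
tool delta [ 0.1705 -0.0435 -0.3333] roll 0 rows 7 per row [ 0.0244 -0.0062 -0.0476] 0.0
[ 0.68444527 -0.52343301  0.        ] [ 0.61671995 -0.59114479  0.        ] [ 0.61948395 -0.15202639  0.25      ] [ 0.69952255 -0.16967402  0.        ] [0.51020079 0.24953943 0.        ] [0.50881796 0.08291073 0.        ]
```

Call:
move_arm:
  jaw: [0,0,0,0,0]
  offset:
    - [0,-0.03,0]
    - [0.024,-0.013,-0.048]
    - [0.024,0,-0.048]
    - [0.024,0,-0.048]
    - [0.024,0,-0.048]
  roll: [0,0,0,0,0]

```text
t: 2.38
eef_pos: [0.3985, -0.4613, 0.2698]
ee_rot: [-1.571, 0.0, 1.96]
force: [1.0, -0.7, -0.3]
width: 0.0878
```

Call:
move_arm:
  jaw: [0,0,0,0,0]
  offset:
    - [0.024,0,-0.048]
    - [0.024,0,-0.048]
    - [0.026,0,-0.045]
    - [0,0,0]
    - [0,0,0]
  roll: [0,0,0,0,0]

```text
t: 3.0
eef_pos: [0.4999, -0.3404, 0.2696]
ee_rot: [-1.571, -0.0, 1.962]
force: [-0.3, -0.3, 0.4]
width: 0.088
```

Run:
```python
from h import *
np.set_printoptions(precision=4,suppress=True)
st()
f=grab('wrist','wrist1.png')
for t in ['nest']: print(t,[(np.round(r['position'],4).tolist(),round(r['p'],2)) for r in arm.landmark_of(f,t)])
print([(np.round(r['position'],4).tolist(),round(r['p'],2)) for r in arm.landmark_of(f,'mark')])
f=grab('top','top1.png')
```

```text
t 3.0 pos [ 0.4999 -0.3404  0.2696] rot [-1.5707 -0.      1.9615] F [-0.35 -0.3   0.38] w 0.088
nest [([0.4435, -0.6288, -0.0041], 0.76), ([0.4641, -0.3556, -0.0022], 0.62)]
[([0.4478, -0.6239, 0.0712], 0.64), ([0.4672, -0.355, 0.0667], 0.56)]
```

View pics/wrist1.png

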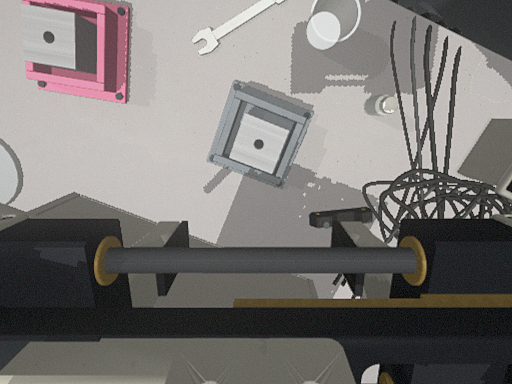

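View pics/top1.png

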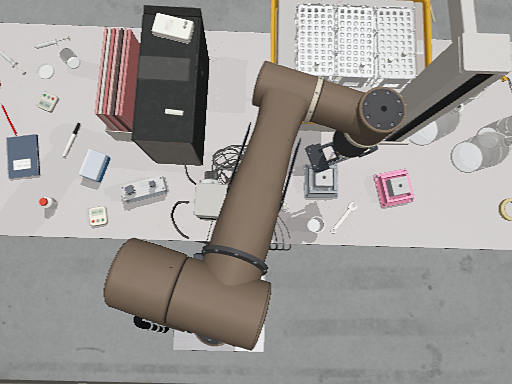

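```bash
cat >> h.py <<'E'
def hole(f,uv,r=9,thr=None):
    g=cv2.cvtColor(f['pixels'],cv2.COLOR_BGR2GRAY).astype(float)
    u,v=map(int,uv);P=g[v-r:v+r+1,u-r:u+r+1];bg=np.median(P);w=np.clip(bg-20-P,0,None)
    yy,xx=np.mgrid[v-r:v+r+1,u-r:u+r+1];return np.array([(w*xx).sum(),(w*yy).sum()])/w.sum()
E
python3 - <<'E'
from h import *
np.set_printoptions(precision=4,suppress=True)
f=grab('wrist');h=hole(f,(259,144));print(h,onz(f,h,.068))
cv2.imwrite('pics/w1z.png',cv2.resize(f['pixels'][70:200,190:330],None,fx=4,fy=4,interpolation=cv2.INTER_CUBIC))
plan([.42,.245,.30],1.80)
E
```

```text
[258.8392 144.5761] [ 0.4693 -0.3552  0.068 ]
tool delta [ 0.5727 -0.0304 -0.1487] roll 0.1592 rows 11 per row [ 0.0521 -0.0028 -0.0135] 0.0145
```

View pics/w1z.png

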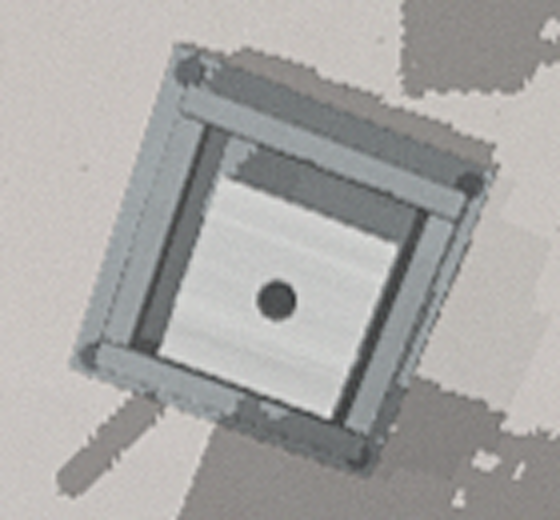

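Call:
move_arm:
  jaw: [0,0,0,0,0]
  offset:
    - [0.05,-0.01,-0.013]
    - [0.052,-0.02,-0.013]
    - [0.052,0,-0.013]
    - [0.052,0,-0.013]
    - [0.052,0,-0.013]
  roll: [0,0,0,0,0]

```text
t: 3.88
eef_pos: [0.4614, -0.0763, 0.2999]
ee_rot: [-1.572, 0.0, 1.959]
force: [0.9, 0.2, -0.4]
width: 0.0874
```

Call:
move_arm:
  jaw: [0,0,0,0,0]
  offset:
    - [0.052,0,-0.013]
    - [0.052,0,-0.013]
    - [0.052,0,-0.013]
    - [0.052,0,-0.013]
    - [0.052,0,-0.013]
  roll: [0,0,0,0,0]

```text
t: 4.5
eef_pos: [0.4229, 0.1891, 0.3]
ee_rot: [-1.572, -0.0, 1.96]
force: [1.6, -0.7, 0.6]
width: 0.0874
```

Run:
```python
from h import *
st();plan([.42,.245,.28],1.80)
```

```text
t 4.5 pos [0.4229 0.1891 0.3   ] rot [-1.5719e+00 -4.0000e-04  1.9598e+00] F [ 1.6  -0.68  0.58] w 0.0874
tool delta [ 0.0528  0.0201 -0.0184] roll 0.1598 rows 1 per row [ 0.0528  0.0201 -0.0184] 0.1598
```

Call:
move_arm:
  jaw: [0,0,0]
  offset:
    - [0.053,0.02,-0.018]
    - [0,0,0]
    - [0,0,0]
  roll: [0.16,0,0]

```text
t: 4.88
eef_pos: [0.4199, 0.2435, 0.2795]
ee_rot: [-1.571, 0.001, 1.802]
force: [0.2, -0.1, -0.2]
width: 0.0875
```

Run:
```python
from h import *
st();f=grab('wrist','wrist2.png')
for t in ['slim_pin','thick_pin','pin_stand']:
  for k in ('recognise','landmark_of'): print(t,k,[(np.round(r['position'],4).tolist(),round(r['p'],2)) for r in getattr(arm,k)(f,t)])
```

```text
t 4.88 pos [0.4199 0.2435 0.2795] rot [-1.5705e+00  5.0000e-04  1.8018e+00] F [ 0.2  -0.12 -0.21] w 0.0875
slim_pin recognise [([0.4147, 0.2429, 0.0955], 0.81)]
slim_pin landmark_of [([0.4215, 0.2411, 0.0179], 0.53)]
thick_pin recognise [([0.4, 0.3157, 0.1017], 0.66)]
thick_pin landmark_of [([0.4012, 0.3203, 0.0208], 0.8)]
pin_stand recognise [([0.4062, 0.2798, 0.0579], 0.71)]
pin_stand landmark_of [([0.4094, 0.2846, -0.0004], 0.94)]
```

View pics/wrist2.png

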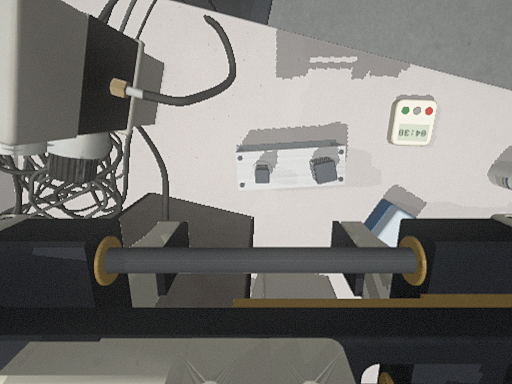

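Run:
```python
from h import *
f=grab('wrist');cv2.imwrite('pics/w2z.png',cv2.resize(f['pixels'][120:200,225:355],None,fx=6,fy=6,interpolation=cv2.INTER_CUBIC))
```

```text
(no output)
```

View pics/w2z.png

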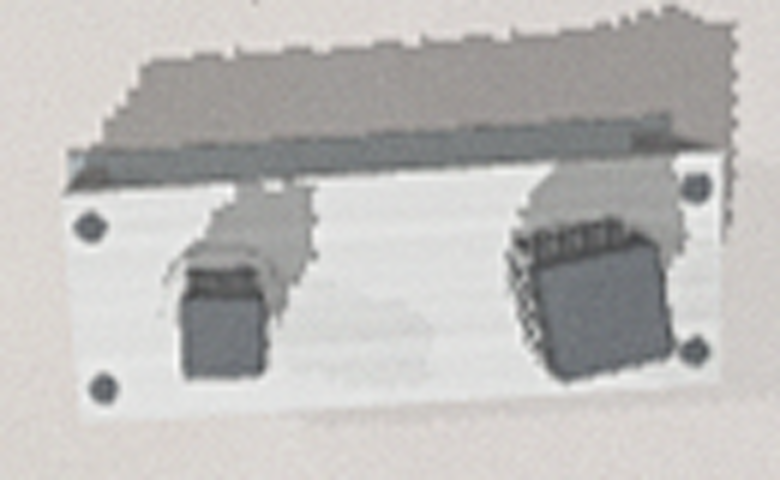

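Run:
```python
from h import *
s=arm.get_state();f=grab('wrist')
p=onz(f,(262.4,175.9),.098);print(p)
print('thick',onz(f,(225+605/6,120+310/6),.098))
print('stand corners',[np.round(onz(f,(225+a/6,120+b/6),.058),4).tolist() for a,b in [(65,190),(720,150),(80,418),(722,382)]])
plan([p[0],p[1],.17],1.865)
```

```text
[0.42302794 0.24743063 0.098     ]
thick [0.39983427 0.32298559 0.098     ]
stand corners [[0.4069, 0.2069, 0.058], [0.3644, 0.3489, 0.058], [0.4586, 0.2213, 0.058], [0.4158, 0.366, 0.058]]
tool delta [ 0.0032  0.1098 -0.0039] roll -0.065 rows 2 per row [ 0.0016  0.0549 -0.0019] -0.0325
```

Call:
move_arm:
  jaw: [0.4,0.4,0.4,0.4]
  offset:
    - [0.002,0.055,-0.002]
    - [0.001,0.055,-0.002]
    - [0,0,0]
    - [0,0,0]
  roll: [-0.033,-0.032,0,0]

```text
t: 5.82
eef_pos: [0.424, 0.2484, 0.1715]
ee_rot: [-1.573, -0.0, 1.865]
force: [0.3, 0.5, 0.8]
width: 0.0545
```

Run:
```python
from h import *
st();f=grab('wrist','wrist3.png');print(proj(f,[.423,.2474,.098]))
cv2.imwrite('pics/w3z.png',cv2.resize(f['pixels'][120:320,150:370],None,fx=3.5,fy=3,interpolation=cv2.INTER_CUBIC))
```

```text
t 5.83 pos [0.424  0.2484 0.1715] rot [-1.5727e+00 -2.0000e-04  1.8654e+00] F [0.33 0.54 0.83] w 0.0545
[259.28630852 196.94387714]
```

View pics/wrist3.png

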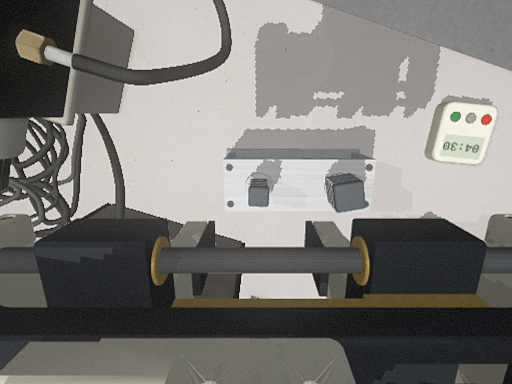

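View pics/w3z.png

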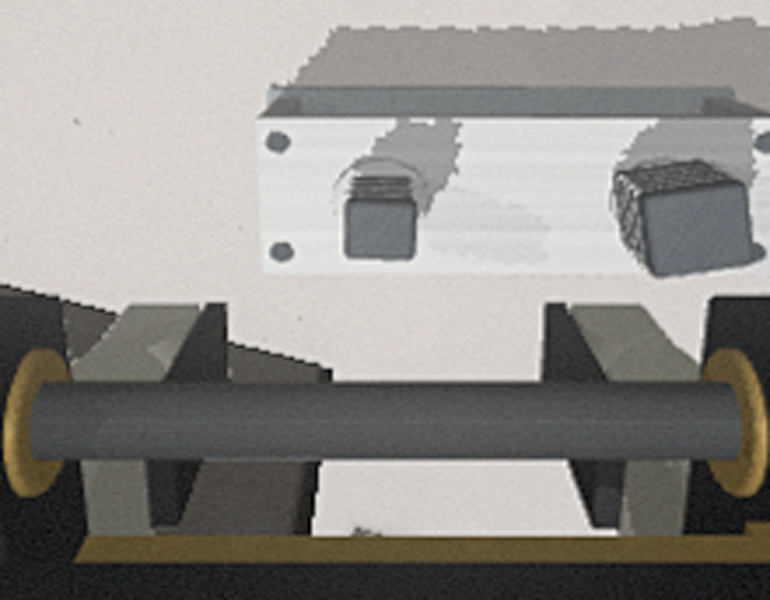

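Run:
```python
from h import *
st();f=grab('wrist');print(onz(f,(258.6,196.3),.098));plan([.4228,.2468,.0665],1.865)
```

```text
t 5.88 pos [0.4242 0.2488 0.172 ] rot [-1.5739e+00 -1.2000e-03  1.8655e+00] F [ 0.9  -0.73  0.45] w 0.0536
[0.42302604 0.24719747 0.098     ]
tool delta [-0.0018  0.1055  0.0022] roll 0.0005 rows 2 per row [-0.0009  0.0528  0.0011] 0.0003
```

Call:
move_arm:
  jaw: [0.4,0.4,0.4,0.4]
  offset:
    - [-0.002,0.04,0.001]
    - [0,0.035,0]
    - [0,0.03,0]
    - [0,0,0]
  roll: [0,0,0,0]

```text
t: 6.42
eef_pos: [0.4224, 0.2453, 0.0645]
ee_rot: [-1.57, 0.001, 1.865]
force: [-0.1, 0.3, 0.0]
width: 0.0527
```

Run:
```python
from h import *
st();f=grab('wrist','wrist4.png')
```

```text
t 6.42 pos [0.4224 0.2453 0.0645] rot [-1.5696e+00  9.0000e-04  1.8654e+00] F [-0.14  0.29  0.04] w 0.0527
```

View pics/wrist4.png

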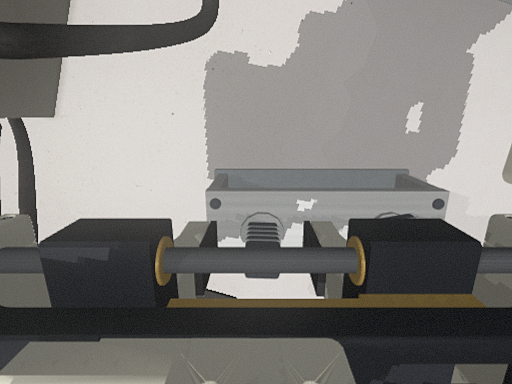

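Call:
move_arm:
  jaw: [1,1,1,1,1]
  offset:
    - [0,0,0]
    - [0,0,0]
    - [0,0,0]
    - [0,0,0]
    - [0,0,0]
  roll: [0,0,0,0,0]
  grip_force: 45

```text
t: 7.1
eef_pos: [0.4227, 0.2457, 0.0649]
ee_rot: [-1.571, -0.0, 1.866]
force: [-2.1, 1.6, 4.2]
width: 0.0174
```

Call:
move_arm:
  jaw: [1,1,1]
  offset:
    - [0,-0.002,0]
    - [0,-0.004,0]
    - [0,-0.01,0]
  roll: [0,0,0]

```text
t: 7.48
eef_pos: [0.4223, 0.2451, 0.0806]
ee_rot: [-1.57, 0.001, 1.865]
force: [-0.7, 1.3, -0.1]
width: 0.0181
```

Gripped (width ≈ 18 mm). Lift clear.

Call:
move_arm:
  jaw: [1,1,1,1,1]
  offset:
    - [0,-0.05,0]
    - [0,-0.06,0]
    - [0,-0.06,0]
    - [0,-0.05,0]
    - [0,0,0]
  roll: [0,0,0,0,0]

```text
t: 8.1
eef_pos: [0.424, 0.2466, 0.3056]
ee_rot: [-1.578, -0.004, 1.866]
force: [-0.5, -0.1, -1.5]
width: 0.0177
```

Run:
```python
from h import *
st();f=grab('wrist','wrist5.png');plan([.4693,-.3552,.30]);grab('side','side5.png')
```

```text
t 8.1 pos [0.424  0.2466 0.3056] rot [-1.5784 -0.0041  1.8659] F [-0.51 -0.06 -1.52] w 0.0177
tool delta [-0.5887  0.0008  0.1303] roll 0 rows 11 per row [-0.0535  0.0001  0.0118] 0.0
```

View pics/wrist5.png

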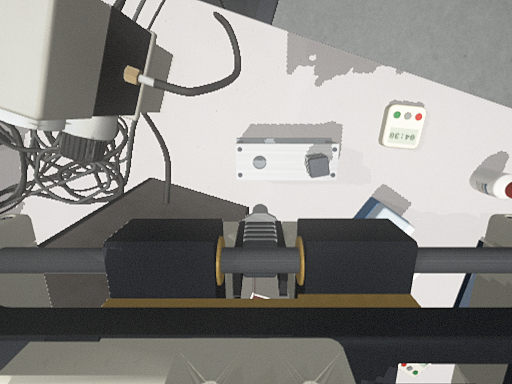

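View pics/side5.png

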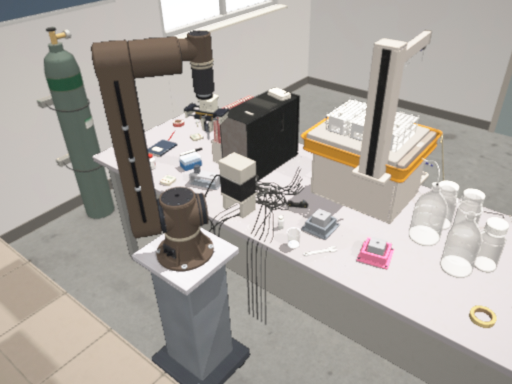

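Call:
move_arm:
  jaw: [1,1,1,1,1]
  offset:
    - [-0.04,0,0.008]
    - [-0.054,0,0.012]
    - [-0.054,0,0.012]
    - [-0.054,0,0.012]
    - [-0.054,0,0.012]
  roll: [0,0,0,0,0]

```text
t: 8.82
eef_pos: [0.4424, -0.0176, 0.2994]
ee_rot: [-1.569, -0.0, 1.866]
force: [1.3, -0.0, -1.0]
width: 0.0176
```

Call:
move_arm:
  jaw: [1,1,1,1,1]
  offset:
    - [-0.054,0,0.012]
    - [-0.054,0,0.012]
    - [-0.054,0,0.012]
    - [-0.054,0,0.012]
    - [-0.054,0,0.012]
  roll: [0,0,0,0,0]

```text
t: 9.45
eef_pos: [0.4635, -0.2931, 0.299]
ee_rot: [-1.569, -0.002, 1.865]
force: [2.3, 2.0, -0.1]
width: 0.0178
```

Run:
```python
from h import *
st();plan([.4693,-.3552,.16])
```

```text
t 9.45 pos [ 0.4635 -0.2931  0.299 ] rot [-1.5686e+00 -1.6000e-03  1.8654e+00] F [ 2.29  1.99 -0.06] w 0.0178
tool delta [-0.0613  0.1389  0.0122] roll 0 rows 3 per row [-0.0204  0.0463  0.0041] 0.0
```

Call:
move_arm:
  jaw: [1,1,1,1,1]
  offset:
    - [-0.04,0,0.008]
    - [-0.021,0.04,0.004]
    - [0,0.05,0]
    - [0,0.048,0]
    - [0,0,0]
  roll: [0,0,0,0,0]

```text
t: 10.07
eef_pos: [0.4672, -0.352, 0.1577]
ee_rot: [-1.563, -0.007, 1.865]
force: [-0.0, 0.8, -0.5]
width: 0.0177
```

Run:
```python
from h import *
st();f=grab('wrist','wrist6.png');print(proj(f,[.4693,-.3552,.068]))
T=T_tool(arm.get_state())
for k in (.0440,.046,.05):print(proj(f,(T@[0,k,0,1])[:3]))
cv2.imwrite('pics/w6z.png',cv2.resize(f['pixels'][130:290,170:350],None,fx=4,fy=3.5,interpolation=cv2.INTER_CUBIC))
```

```text
t 10.07 pos [ 0.4672 -0.352   0.1577] rot [-1.5627 -0.0068  1.8647] F [-0.04  0.82 -0.48] w 0.0177
[255.41315971 195.22171419]
[257.84429189 213.44139445]
[257.84847871 212.54908114]
[257.85662889 210.81208091]
```

View pics/w6z.png

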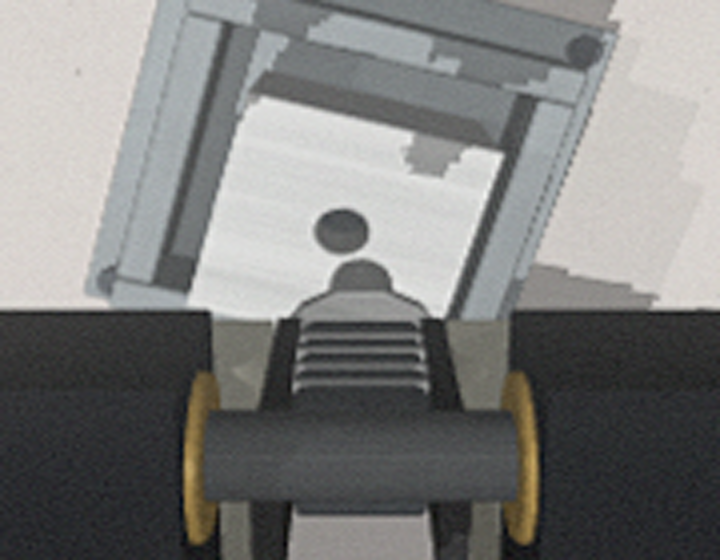

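Run:
```python
from h import *
for i in range(4):
    st();f=grab('wrist')
H=np.array(f['hand_eye']);F=foc(f)
def dirt(uv): return H[:3,:3]@np.array([(uv[0]-f['cx'])/F,(uv[1]-f['cy'])/F,1])
s=arm.get_state()
cv2.imwrite('pics/w7z.png',cv2.resize(f['pixels'][180:230,235:285],None,fx=12,fy=12,interpolation=cv2.INTER_CUBIC))
# projection of tip edge predicted in tool frame
Hi=np.linalg.inv(H)
def pt(p):
    q=Hi@np.append(p,1);return f['cx']+F*q[0]/q[2],f['cy']+F*q[1]/q[2]
for p in [(0,.046,.006),(0.006,.046,0),(-.006,.046,0),(0,.008,.014),(.014,.008,0),(-.014,.008,0)]:print(p,pt(p))
```

```text
t 10.12 pos [ 0.4693 -0.353   0.161 ] rot [-1.5664 -0.0027  1.8657] F [ 0.33 -0.04 -0.14] w 0.0172
t 10.18 pos [ 0.4708 -0.3536  0.1631] rot [-1.5695  0.      1.8661] F [-0.04 -0.86 -0.42] w 0.0179
t 10.22 pos [ 0.4716 -0.3539  0.1642] rot [-1.5716e+00  1.6000e-03  1.8662e+00] F [-0.15 -1.17 -0.78] w 0.0176
t 10.28 pos [ 0.4719 -0.3539  0.1647] rot [-1.5728  0.0022  1.8663] F [-0.55 -0.19 -0.35] w 0.0179
(0, 0.046, 0.006) (np.float64(260.157009917877), np.float64(201.4629538255037))
(0.006, 0.046, 0) (np.float64(267.8945313284445), np.float64(208.8568822340087))
(-0.006, 0.046, 0) (np.float64(252.39790294877625), np.float64(208.84767107595056))
(0, 0.008, 0.014) (np.float64(260.3180355345324), np.float64(207.64427235903275))
(0.014, 0.008, 0) (np.float64(282.0591649124987), np.float64(228.29346132532262))
(-0.014, 0.008, 0) (np.float64(238.50681503017057), np.float64(228.27131004862136))
```

View pics/w7z.png

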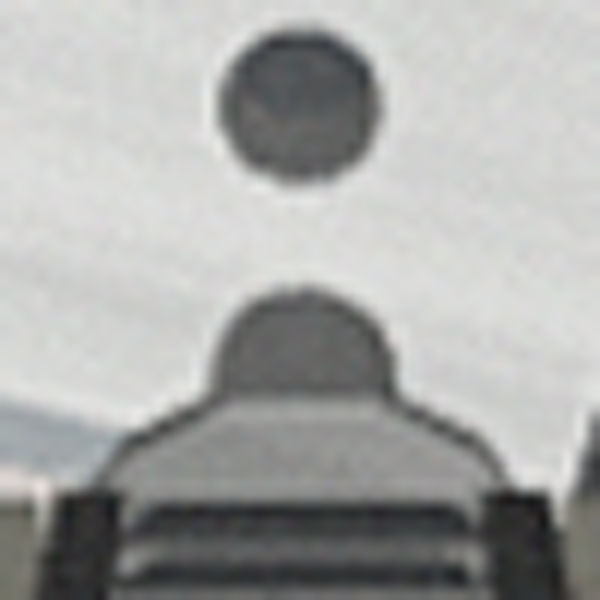

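Call:
move_arm:
  jaw: [1,1,1,1]
  offset:
    - [0,0,0]
    - [0,0,0]
    - [0,0,0]
    - [0,0,0]
  roll: [0,0,0,0]

```text
t: 10.82
eef_pos: [0.4707, -0.3534, 0.1627]
ee_rot: [-1.571, 0.0, 1.866]
force: [0.2, 0.1, -1.3]
width: 0.0179
```

```bash
cat >> h.py <<'E'
def avg(n=6):
    P=[]
    for i in range(n):
        f=grab('wrist');s=arm.get_state();P.append(np.r_[s['eef_pos'],s['ee_rot'],s['force']])
    P=np.array(P);print('t',round(s['t'],2),'mean',np.round(P.mean(0),4),'sd',np.round(P.std(0),4));return f,P.mean(0)
E
python3 - <<'E'
from h import *
f,m=avg(5)
H=np.array(f['hand_eye']);F=foc(f);Hi=np.linalg.inv(H)
h=hole(f,(260,188),10);print('hole',h)
d=H[:3,:3]@np.array([(h[0]-f['cx'])/F,(h[1]-f['cy'])/F,1]);o=H[:3,3]
k=m[2]-.068
print('hole in tool (tool vertical):',o+d*(k-o[1])/d[1])
g=cv2.cvtColor(f['pixels'],cv2.COLOR_BGR2GRAY)
print(g[196:216,258:263].mean(1).round())
print(g[207,244:276]);print(g[209,244:276])
cv2.imwrite('pics/w8z.png',cv2.resize(f['pixels'][180:230,235:285],None,fx=12,fy=12,interpolation=cv2.INTER_CUBIC))
E
```

```text
t 11.07 mean [ 4.7060e-01 -3.5330e-01  1.6250e-01 -1.5707e+00 -1.0000e-04  1.8656e+00
  1.8140e-01 -7.8900e-02 -7.4910e-01] sd [0.     0.     0.     0.     0.     0.     0.3979 0.6    0.6575]
hole [258.45610758 190.03802764]
hole in tool (tool vertical): [-0.00147822  0.09451867  0.00184097]
[125. 188. 220. 216. 217. 218. 225. 204. 133.  93. 101. 101. 103. 103.
 103.  98.  99. 135. 162. 147.]
[204 199 204 202 205 208 205 211 220 181 112  96 106  97  99 101 101 103
 102  98  94  87 115 208 222 215 216 218 217 217 218 219]
[207 207 209 206 209 201 203 210 182 116  95  99 104  96 103 103 106 101
 102 100  97  98  93 124 202 211 206 209 209 205 208 217]
```

View pics/w8z.png

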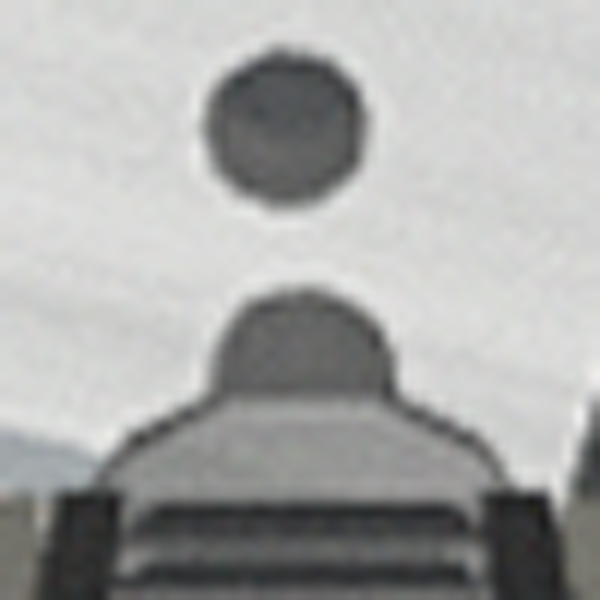

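Run:
```python
from h import *
f=grab('wrist');Hi=np.linalg.inv(np.array(f['hand_eye']));F=foc(f)
def pt(p):
    q=Hi@np.append(p,1);return np.round([f['cx']+F*q[0]/q[2],f['cy']+F*q[1]/q[2]],2)
for dz in (0,-.001,-.002):
  for k in (.044,.046,.048):
    print(dz,k,'tip',pt((0,k,.006+dz)),'rimbot',pt((0,k-.038,.014+dz)),'rimtop',pt((0,k-.042,.014+dz)),'gripbot',pt((0,k-.042,.009+dz)))
g=cv2.cvtColor(f['pixels'],cv2.COLOR_BGR2GRAY);print(g[200:235,256:264].mean(1).round())
```

```text
0 0.044 tip [260.16 202.26] rimbot [260.33 208.69] rimtop [260.35 210.84] gripbot [260.33 218.54]
0 0.046 tip [260.16 201.46] rimbot [260.32 207.64] rimtop [260.34 209.75] gripbot [260.32 217.37]
0 0.048 tip [260.15 200.68] rimbot [260.31 206.62] rimtop [260.33 208.69] gripbot [260.31 216.23]
-0.001 0.044 tip [260.16 203.51] rimbot [260.32 210.2 ] rimtop [260.34 212.39] gripbot [260.33 220.07]
-0.001 0.046 tip [260.15 202.7 ] rimbot [260.31 209.15] rimtop [260.33 211.28] gripbot [260.32 218.88]
-0.001 0.048 tip [260.15 201.91] rimbot [260.31 208.11] rimtop [260.32 210.2 ] gripbot [260.31 217.73]
-0.002 0.044 tip [260.16 204.75] rimbot [260.32 211.72] rimtop [260.34 213.94] gripbot [260.33 221.59]
-0.002 0.046 tip [260.15 203.94] rimbot [260.31 210.64] rimtop [260.33 212.81] gripbot [260.32 220.39]
-0.002 0.048 tip [260.15 203.14] rimbot [260.3 209.6] rimtop [260.32 211.72] gripbot [260.31 219.22]
[218. 218. 223. 212. 152.  94.  98. 100. 101. 101. 101.  98.  99. 134.
 162. 148. 148. 150. 151. 149. 148. 120.  53.  58.  68.  91.  89.  56.
  56.  99. 107.  54.  54.  75. 103.]
```

Call:
move_arm:
  jaw: [1,1,1,1,1]
  offset:
    - [-0.0014,0.012,0.0038]
    - [0,0.014,0]
    - [0,0.014,0]
    - [0,0.004,0]
    - [0,0,0]
  roll: [0,0,0,0,0]

```text
t: 11.75
eef_pos: [0.4673, -0.3558, 0.1181]
ee_rot: [-1.57, -0.0, 1.866]
force: [0.8, -0.3, -0.1]
width: 0.018
```

Run:
```python
from h import *
f,m=avg(3)
cv2.imwrite('pics/w9z.png',cv2.resize(f['pixels'][170:230,225:295],None,fx=10,fy=10,interpolation=cv2.INTER_CUBIC))
H=np.array(f['hand_eye']);F=foc(f);Hi=np.linalg.inv(H)
def pt(p):
    q=Hi@np.append(p,1);return np.round([f['cx']+F*q[0]/q[2],f['cy']+F*q[1]/q[2]],2)
k=m[2]-.068
print(k,'hole edges expected when centred at (0,-.002):',pt((0,k,.0045)),'tip',pt((0,.046,.004)))
g=cv2.cvtColor(f['pixels'],cv2.COLOR_BGR2GRAY);print(g[185:225,256:264].mean(1).round())
```

```text
t 11.9 mean [ 4.6770e-01 -3.5590e-01  1.1880e-01 -1.5711e+00  4.0000e-04  1.8658e+00
 -1.1640e-01  1.8240e-01 -6.7830e-01] sd [1.000e-04 0.000e+00 2.000e-04 3.000e-04 2.000e-04 0.000e+00 1.837e-01
 2.885e-01 4.016e-01]
0.05082572731057683 hole edges expected when centred at (0,-.002): [260.14 201.42] tip [260.15 203.94]
[157. 157. 156. 153. 151. 146. 170. 206. 213. 209. 210. 209. 195. 175.
 177. 179. 162. 119.  80.  92. 104. 104. 101. 103. 103. 102.  99.  98.
 137. 165. 151. 150. 153. 154. 151. 153. 124.  53.  58.  68.]
```

View pics/w9z.png

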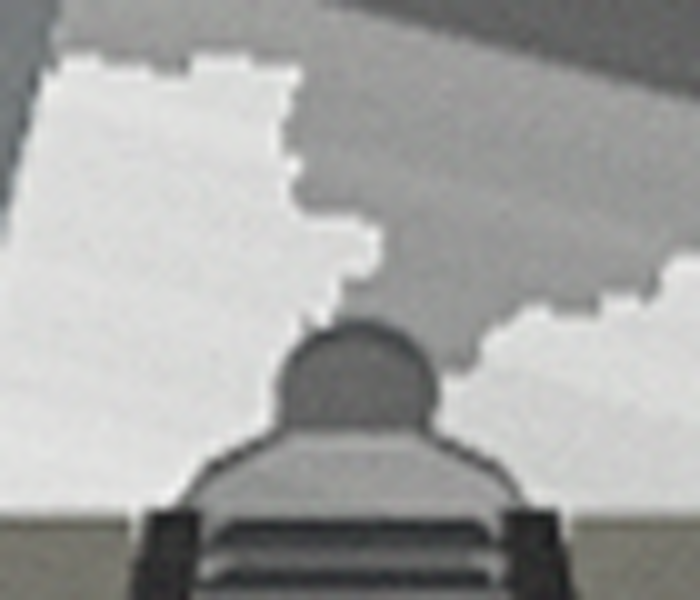

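Call:
move_arm:
  jaw: [1,1,1,1,1]
  offset:
    - [0,0.003,-0.0003]
    - [0,0.001,0]
    - [0,0.001,0]
    - [0,0.001,0]
    - [0,0.001,0]
  roll: [0,0,0,0,0]

```text
t: 12.52
eef_pos: [0.4678, -0.3557, 0.1115]
ee_rot: [-1.571, 0.0, 1.866]
force: [-0.0, 0.2, 0.1]
width: 0.0176
```

Run:
```python
from h import *
f,m=avg(3)
```

```text
t 12.68 mean [ 0.4678 -0.3557  0.1115 -1.5709  0.      1.8656  0.8478 -0.32   -1.4952] sd [0.000e+00 0.000e+00 1.000e-04 0.000e+00 0.000e+00 0.000e+00 4.617e-01
 2.864e-01 4.717e-01]
```

Call:
move_arm:
  jaw: [1,1,1,1]
  offset:
    - [0,0.001,0]
    - [0,0.001,0]
    - [0,0.001,0]
    - [0,0,0]
  roll: [0,0,0,0]

```text
t: 13.18
eef_pos: [0.4678, -0.3557, 0.1085]
ee_rot: [-1.571, -0.0, 1.866]
force: [0.0, 0.1, -1.9]
width: 0.0176
```

Run:
```python
from h import *
f,m=avg(3);cv2.imwrite('pics/w10z.png',cv2.resize(f['pixels'][160:240,210:310],None,fx=8,fy=7,interpolation=cv2.INTER_CUBIC))
```

```text
t 13.32 mean [ 4.6780e-01 -3.5570e-01  1.0850e-01 -1.5708e+00 -1.0000e-04  1.8656e+00
  9.8680e-01  8.9260e-01 -1.4045e+00] sd [0.     0.     0.     0.     0.     0.     0.3424 0.3979 0.3107]
```

View pics/w10z.png

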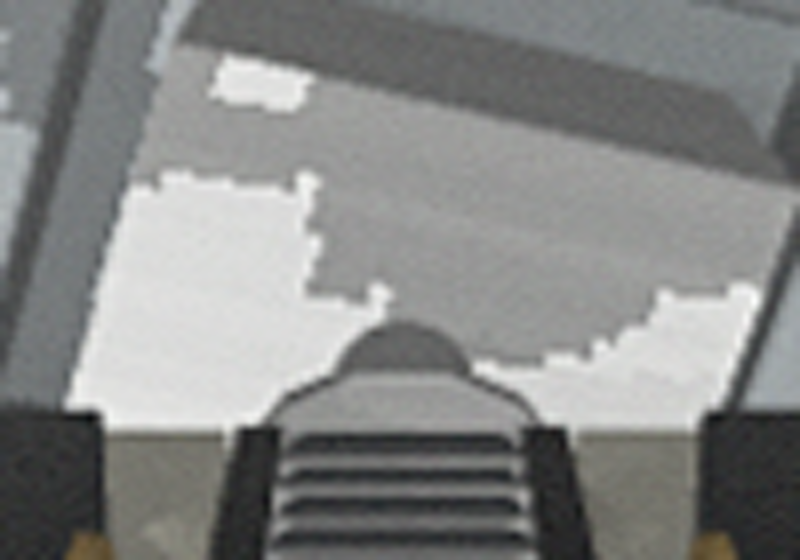

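Call:
move_arm:
  jaw: [1,1,1,1,1]
  offset:
    - [0,0.002,0]
    - [0,0.002,0]
    - [0,0.002,0]
    - [0,0.002,0]
    - [0,0.001,0]
  roll: [0,0,0,0,0]

```text
t: 13.95
eef_pos: [0.4678, -0.3557, 0.0994]
ee_rot: [-1.571, -0.0, 1.866]
force: [1.5, 0.7, -0.2]
width: 0.0175
```

Run:
```python
from h import *
f,m=avg(3)
```

```text
t 14.1 mean [ 4.6770e-01 -3.5570e-01  9.9400e-02 -1.5707e+00 -1.0000e-04  1.8656e+00
  1.5333e+00  5.0410e-01 -1.2690e+00] sd [0.000e+00 0.000e+00 0.000e+00 0.000e+00 0.000e+00 1.000e-04 1.921e-01
 5.158e-01 1.184e-01]
```

Call:
move_arm:
  jaw: [1,1,1,1,1]
  offset:
    - [0,0.002,0]
    - [0,0.002,0]
    - [0,0.002,0]
    - [0,0.002,0]
    - [0,0.002,0]
  roll: [0,0,0,0,0]

```text
t: 14.72
eef_pos: [0.4679, -0.3558, 0.09]
ee_rot: [-1.571, 0.0, 1.866]
force: [-0.8, 2.6, 4.8]
width: 0.018
```

Call:
move_arm:
  jaw: [1,1,1,1,1]
  offset:
    - [0,0.002,0]
    - [0,0.002,0]
    - [0,0.002,0]
    - [0,0.002,0]
    - [0,0.001,0]
  roll: [0,0,0,0,0]

```text
t: 15.35
eef_pos: [0.4679, -0.3558, 0.081]
ee_rot: [-1.571, 0.0, 1.866]
force: [0.4, 2.2, 5.8]
width: 0.0179
```

Run:
```python
from h import *
f,m=avg(3);cv2.imwrite('pics/w11z.png',cv2.resize(f['pixels'][160:240,210:310],None,fx=8,fy=7,interpolation=cv2.INTER_CUBIC))
```

```text
t 15.5 mean [ 4.6790e-01 -3.5580e-01  8.1000e-02 -1.5711e+00  4.0000e-04  1.8658e+00
 -1.5170e-01  1.8403e+00  5.7266e+00] sd [0.     0.     0.     0.     0.     0.     0.6245 0.0517 0.2127]
```

View pics/w11z.png

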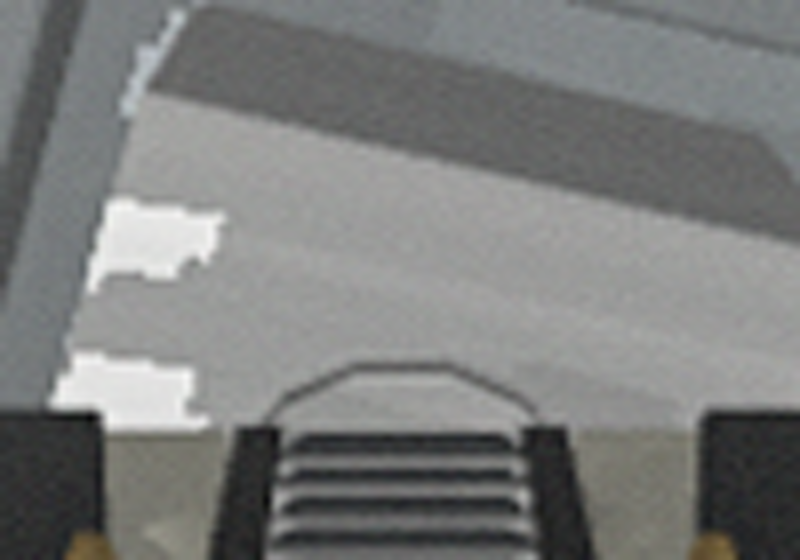

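Call:
move_arm:
  jaw: [1,1,1,1,1]
  offset:
    - [0,0.002,0]
    - [0,0.0015,0]
    - [0,0.001,0]
    - [0,0.001,0]
    - [0,0.001,0]
  roll: [0,0,0,0,0]

```text
t: 16.12
eef_pos: [0.4679, -0.3558, 0.0746]
ee_rot: [-1.571, 0.0, 1.866]
force: [0.3, 3.2, 5.3]
width: 0.0182
```

Call:
move_arm:
  jaw: [1,1]
  offset:
    - [0,0.001,0]
    - [0,0,0]
  roll: [0,0]

```text
t: 16.38
eef_pos: [0.4679, -0.3557, 0.0735]
ee_rot: [-1.571, 0.0, 1.866]
force: [-0.4, 3.0, 4.9]
width: 0.0179
```

Call:
move_arm:
  jaw: [1,1]
  offset:
    - [0,0.001,0]
    - [0,0,0]
  roll: [0,0]

```text
t: 16.62
eef_pos: [0.4678, -0.3557, 0.0725]
ee_rot: [-1.571, 0.0, 1.866]
force: [-0.7, 2.5, 6.3]
width: 0.0175
```

Run:
```python
from h import *
f,m=avg(3)
```

```text
t 16.77 mean [ 4.6790e-01 -3.5570e-01  7.2600e-02 -1.5711e+00  4.0000e-04  1.8658e+00
  1.2750e-01  1.6929e+00  5.2511e+00] sd [0.     0.     0.     0.     0.     0.     0.58   0.1502 0.3319]
```

Call:
move_arm:
  jaw: [1,1]
  offset:
    - [0,0.001,0]
    - [0,0,0]
  roll: [0,0]

```text
t: 17.02
eef_pos: [0.4679, -0.3558, 0.0717]
ee_rot: [-1.571, 0.0, 1.866]
force: [-0.9, 2.6, 6.7]
width: 0.0176
```

Call:
move_arm:
  jaw: [1,1]
  offset:
    - [0,0.001,0]
    - [0,0,0]
  roll: [0,0]

```text
t: 17.27
eef_pos: [0.4679, -0.3558, 0.0709]
ee_rot: [-1.571, 0.001, 1.866]
force: [-0.9, 2.4, 8.1]
width: 0.0179
```

Run:
```python
from h import *
f,m=avg(3);cv2.imwrite('pics/w12z.png',cv2.resize(f['pixels'][160:240,210:310],None,fx=8,fy=7,interpolation=cv2.INTER_CUBIC))
```

```text
t 17.43 mean [ 4.6790e-01 -3.5580e-01  7.0900e-02 -1.5712e+00  5.0000e-04  1.8659e+00
 -6.2770e-01  3.0526e+00  8.3124e+00] sd [0.     0.     0.     0.     0.     0.     0.3776 0.5078 0.1541]
```

View pics/w12z.png

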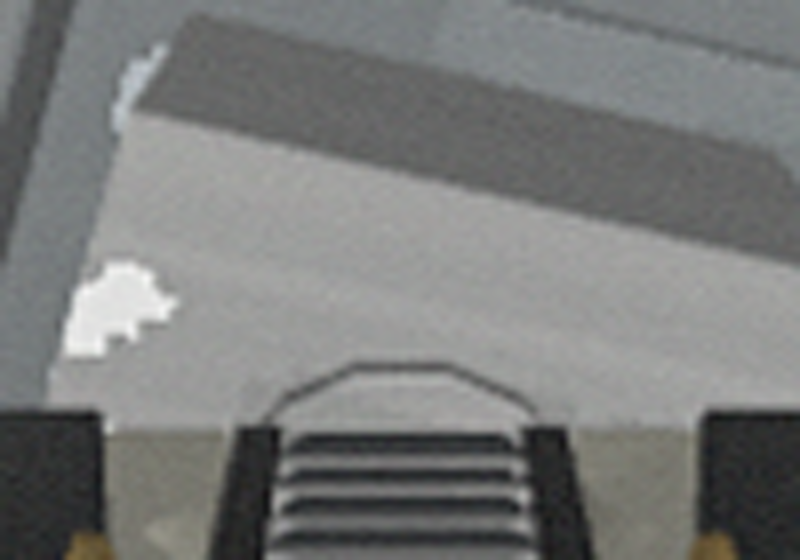

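Call:
move_arm:
  jaw: [1,1,1]
  offset:
    - [0,0.001,0]
    - [0,0.001,0]
    - [0,0,0]
  roll: [0,0,0]

```text
t: 17.8
eef_pos: [0.4679, -0.3558, 0.0691]
ee_rot: [-1.571, 0.001, 1.866]
force: [-1.6, 3.5, 9.8]
width: 0.0177
```

Run:
```python
from h import *
f,m=avg(3)
```

```text
t 17.95 mean [ 4.67900e-01 -3.55800e-01  6.92000e-02 -1.57120e+00  7.00000e-04
  1.86610e+00 -1.63800e+00  3.74350e+00  1.08089e+01] sd [0.000e+00 0.000e+00 0.000e+00 1.000e-04 0.000e+00 0.000e+00 2.295e-01
 3.218e-01 3.953e-01]
```

Call:
move_arm:
  jaw: [1,1,1,1,1]
  offset:
    - [0,-0.001,0]
    - [0,-0.001,0]
    - [0,-0.001,0]
    - [0,-0.001,0]
    - [0,0,0]
  roll: [0,0,0,0,0]

```text
t: 18.58
eef_pos: [0.4679, -0.3557, 0.0727]
ee_rot: [-1.571, 0.0, 1.866]
force: [-0.5, 2.1, 6.0]
width: 0.0176
```

Run:
```python
from h import *
f,m=avg(3)
```

```text
t 18.73 mean [ 4.6790e-01 -3.5570e-01  7.2600e-02 -1.5711e+00  4.0000e-04  1.8658e+00
 -3.2950e-01  2.3504e+00  5.6242e+00] sd [0.     0.     0.     0.     0.     0.     0.4224 0.396  0.214 ]
```

Call:
move_arm:
  jaw: [0.85,0.7,0.6,0.6,0.6]
  offset:
    - [0,0,0]
    - [0,0,0]
    - [0,0,0]
    - [0,0,0]
    - [0,0,0]
  roll: [0,0,0,0,0]

```text
t: 19.35
eef_pos: [0.4675, -0.3556, 0.0718]
ee_rot: [-1.57, -0.0, 1.866]
force: [0.5, -0.0, -0.5]
width: 0.0344
```

Run:
```python
from h import *
f,m=avg(2);st();cv2.imwrite('pics/w13.png',f['pixels'])
```

```text
t 19.45 mean [ 4.6750e-01 -3.5570e-01  7.1800e-02 -1.5705e+00 -3.0000e-04  1.8655e+00
 -3.8830e-01  1.6590e-01 -3.2130e-01] sd [0.     0.     0.     0.     0.     0.     0.5418 0.9433 0.098 ]
t 19.45 pos [ 0.4676 -0.3557  0.0719] rot [-1.5705e+00 -3.0000e-04  1.8655e+00] F [-0.93  1.11 -0.42] w 0.0347
```

View pics/w13.png

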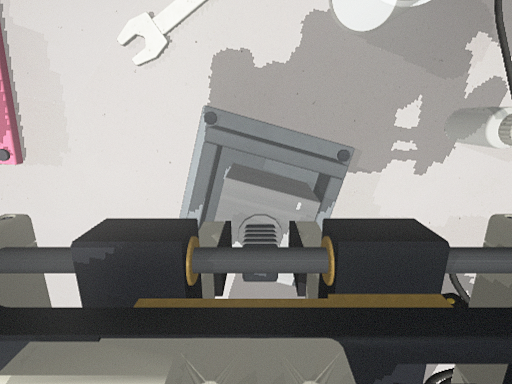

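Fingers are clear on both sides of the pin (force ≈ 0). Open a bit more and rise straight up.

Call:
move_arm:
  jaw: [0.5,0.5,0.5,0.5,0.5]
  offset:
    - [0,-0.003,0]
    - [0,-0.01,0]
    - [0,-0.03,0]
    - [0,-0.04,0]
    - [0,-0.04,0]
  roll: [0,0,0,0,0]

```text
t: 20.08
eef_pos: [0.4676, -0.3557, 0.1971]
ee_rot: [-1.571, 0.0, 1.866]
force: [0.7, -0.5, -0.5]
width: 0.0436
```

Call:
move_arm:
  jaw: [0.5,0.5,0.5,0.5,0.5]
  offset:
    - [0,-0.04,0]
    - [0,-0.03,-0.03]
    - [0,0,-0.02]
    - [0,0,0]
    - [0,0,0]
  roll: [0,0,0,0,0]

```text
t: 20.7
eef_pos: [0.5149, -0.3409, 0.2642]
ee_rot: [-1.569, -0.001, 1.866]
force: [0.3, 0.3, -0.0]
width: 0.0437
```

Run:
```python
from h import *
f,m=avg(3);cv2.imwrite('pics/w14z.png',cv2.resize(f['pixels'][80:220,180:340],None,fx=5,fy=4,interpolation=cv2.INTER_CUBIC))
for p in [(.4693,-.3552,.068+.040),(.4693,-.3552,.068+.038),(.4693,-.3552,.068)]: print(np.round(proj(f,p)))
print([(np.round(r['position'],4).tolist(),round(r['p'],2)) for r in arm.landmark_of(f,'slim_pin')])
g=grab('side');cv2.imwrite('pics/s14z.png',cv2.resize(g['pixels'][180:280,270:410],None,fx=5,fy=5,interpolation=cv2.INTER_CUBIC))
grab('top','top14.png')
```

```text
t 20.85 mean [ 5.1490e-01 -3.4120e-01  2.6450e-01 -1.5697e+00 -7.0000e-04  1.8654e+00
 -1.2300e-02  2.4120e-01  3.0840e-01] sd [0.000e+00 1.000e-04 2.000e-04 2.000e-04 2.000e-04 1.000e-04 6.715e-01
 2.149e-01 4.039e-01]
[260. 136.]
[260. 136.]
[260. 133.]
[([0.4673, -0.3559, 0.0265], 0.76)]
```

View pics/w14z.png

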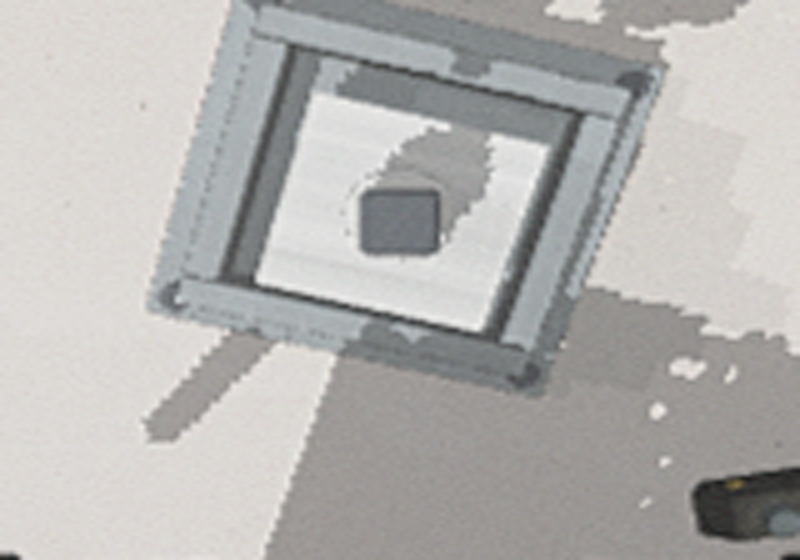

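View pics/s14z.png

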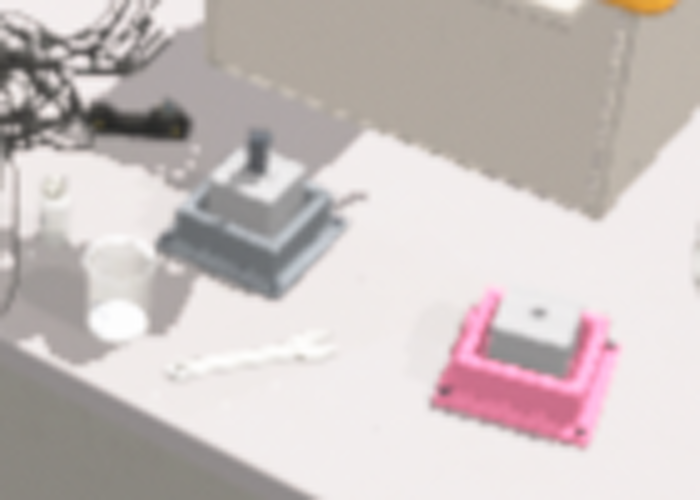

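View pics/top14.png

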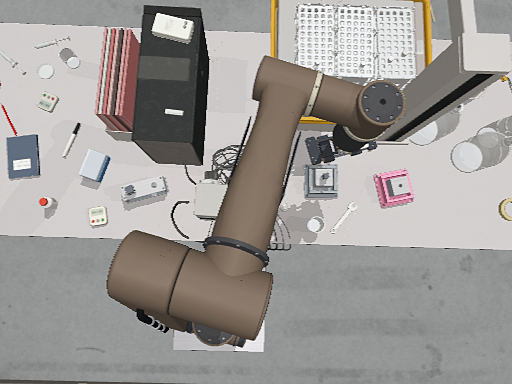

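Run:
```python
from h import *
st();print(arm.job_done())
```

```text
t 21.0 pos [ 0.5152 -0.3413  0.265 ] rot [-1.5707e+00 -1.0000e-04  1.8652e+00] F [0.19 0.42 0.02] w 0.0439
the job is handed in; nothing more can be done
None
```

The slim pin is standing fully seated in the block of the grey nest, released, with the arm clear. I handed the job in at 21 s of the 67 s allowed.

I lifted the pin from the stand, lined its end up with the hole using the wrist camera, and it dropped in without needing a search. I pushed the plug down at about 6–7 N and pressed until the collar met the block. Then I eased back to about 7 N before letting go.

**Force:** the highest wrist force I read was about 11 N, or about 12 N corrected for the pin's weight and the sensor offset. That is well under 25 N.

**Collar on the block:** after the plug stroke the force rose at about 1.45 N per mm, the block's spring rate, and fell back along the same line when I lifted. The depth works out at about 39 mm, against the 38 mm needed. That millimetre is within my measuring error.

**After release:** the tool force was near zero. The wrist and side pictures show the pin upright in the grey nest. The pin's lower end was reported at 26.5 mm height, against an expected 30 mm, within the network's usual 4 mm error. In the pictures, the thick pin, the pink look-alike and the objects around them had not moved.

**Not checked:** I have no close side view of the collar's contact line, so full seating rests on the force and depth readings.

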